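# Check the sprung probe guide with the collared gauge rod and present its tip for reading

### The arm

A 6-joint arm with a two-finger parallel gripper is mounted at the origin on the work surface. World frame = base frame: x ahead of the robot, y to its left, z up, the work surface at z = 0. Lengths are in mm, angles in rad, forces in N, time in s.
With the tool pointing down it reaches from about 275 to 1000 mm from the base axis. Payload 8.4 kg.
Tool frame: the origin (TCP) lies between the finger pads; the fingertips stand 22 mm ahead of it and the grasp point (between the pads) lies 3 mm ahead of it (r.nose_length is the z of the fingertips in the tool frame, in mm); z points along the fingers, y is the line along which they close (so a half turn about z gives the same grasp; the last joint's range is limited). The gripper opens to 85 mm and grips with 20 to 120 N. Pads are 22 mm wide; open, the fingers measure 114 mm over their backs; the gripper's body (76 mm by 85 mm) begins 54 mm behind the grasp point. The pads swing forward as they close: fully open they stand 13 mm farther back than shut.
Start: joints at [-0.002, 0.353, 1.633, -0, 1.155, -0.002], TCP at [625.002, -0, 253.281] pointing down, gripper open.
Joint ranges: [-2.63, 2.63], [-0.92, 2.1], [0.06, 2.66], [-1.3, 4.44], [0, 2.69], [-3.02, 3.02]. Speed limits (rad/s): [2.22, 2.22, 2.79, 3.14, 3.14, 3.14].

### API

Orientations are given as [roll, pitch, yaw] about the fixed x, y, z axes, in that order (R = Rz(yaw) Ry(pitch) Rx(roll)).
In Python, from rig import r, cams gives the robot as it stands.
- The arm moves only by the shell command python3 -m handwheel 'ROWS' [FORCE]. ROWS is one flat JSON list of numbers that holds 1 to 5 rows one after another, with no inner brackets; each row has 7 numbers: a rotation vector rx, ry, rz in units of 0.1 rad, then dx, dy, dz in units of 20 mm, then the opening from 0.0 (shut) to 1.0 (fully open); each row shifts and turns the commanded pose from where the row before left it, along the tool's axes as they then stand; what a row does not reach is not made up. A row lasts 1/12 s, in which the tool goes at most 41.7 mm and 0.125 rad, less where a joint would pass 70% of its speed; a pose out of reach is approached as far as the arm can. The fingers move at their own pace and stop on an object; FORCE is the grip in N (left out, the last holds). Time passes only in rows, so rows that do not move let the fingers close. It prints the time, the measured TCP pose, the force, the opening and the grip force at its end. Input that does not fit is refused with a message, and nothing moves.
- r.sense(): the state, without advancing time (a new reading comes with each control period).
- cams.grab_frame(name): name is "scene" or "side" or "wrist"; returns the picture (400x640x3 uint8, red, green, blue); there is no depth.
- cams.camera_params(name): a dict with "fx", "fy", "cx", "cy" (pixels), "rvec" (rotation vector, rad) and "tvec" (3), from world to camera coordinates, as OpenCV has them. Camera axes: x right, y down, z forward; pixel columns grow to the right and rows downward; lengths in mm; the calibration is good to about 2 mm. A picture is of the moment at which its call begins: read the wrist's pose just before it. camera_params takes no time and is no camera call; for the wrist camera it gives the pose at the moment of the call.
- r.sign_off(): hands the job in; it is judged then, once.
The state is a dict: "clock": time; "qpos": joint angles; "qvel": joint speeds; "joint_efforts": joint torques, N m; "eef_pos": TCP position; "tcp_rot": TCP orientation; "contact_force": force on the tool from outside, world axes, zero at the start; "wrist_torque": the same for the moment, N m; "opening": opening from 0.0 (shut) to 1.0 (fully open); "grasp_force": force on a finger pad.
Only numpy, scipy, OpenCV 4.12 (cv2) and the standard library are available. Lean on these libraries where they do the work, as an engineer would, in place of code of your own. Each camera call takes 0.05 s, during which the arm holds its last target. There are 200 camera calls.

### The job

Lift the collared gauge rod off its rest, slide it into the inclined guide tube until its collar stops on the tube's mouth, pressing only gently because the tube is sprung and delicate (15 N at the very most), then draw it right out again. Finish holding the rod in the gripper, still and level, with its tip about 10 cm above the middle of the white tile for reading; do not put it down or let go, and leave the other things on the bench where they are.

Things in the scene. Friction and masses are not known exactly. Their poses are not given: they have to be found in the camera images.
- gauge_rod: Round steel gauge rod, 196 mm long, about 0.12 kg, level on its rest at the start. Origin on its axis at the grip point; +x along the axis to the tip. Dark ribbed handle, diameter 16 mm, x = -60 to 50 mm; collar, diameter 26, x = 50 to 56; thin shaft, diameter 9, x = 56 to 136, the last 6 mm tapered to diameter 5. Its roll about x does not matter.
- rod_tip (a point): Centre of the rod's tip, 136 mm from the rod's origin along its +x; axes as the rod's.
- collar_face (a point): Centre of the collar's face towards the tip, 56 mm from the rod's origin along its +x; axes as the rod's.
- rest: Fixed rest: plate 200 x 50 x 8 mm with two forked posts, rod's axis 55 mm above the table. Origin on the table under its centre. The rod lies with its tip to the rest's -x, its origin over x = 38 mm. Posts (12 mm thick) at x = 88 (35 wide, under the handle's end) and x = -66 (30 wide, under the shaft); prongs end 4 mm above the rod's axis. The handle between is free; the rod lifts straight up.
- bracket: Fixed white bracket of the guide tube, 140 mm long, 100 wide, 110 high. Origin on the table vertically below the tube's mouth. It extends from there to its -x; the mouth faces its +x and upward, the tube lying in its x-z plane between two cheeks 88 mm high, with a 110 mm high block at the rear (x = -102 to -138 mm).
- tube_mouth (a point): Centre of the guide tube's mouth, 125 mm above the table, moving with the tube. +z is the tube's axis, pointing out of the mouth, 40 degrees above the horizontal towards the bracket's +x; the rod goes in along -z. Steel tube, outer diameter 32 mm, bore 14, 100 long; the rod's 80 mm shaft does not reach its lower end.
- guide_tube (a joint): Slide of the sprung guide tube along its axis, in m: 0 as it stands, growing as the collar pushes the tube in, stop at 0.012. It begins to yield at about 1.5 N and needs about 7 N at the stop (450 N/m); it springs back by itself.
- tile: White ceramic reading tile fixed on the table, 100 x 100 mm, 8 mm thick. Origin at the centre of its underside, on the table; z up.
- vial_a: Small jar, diameter 25 mm, 42 mm high, loose bystander. Origin at the centre of its underside.
- vial_b: Small jar, diameter 25 mm, 42 mm high, loose bystander. Origin at the centre of its underside.
- slide_box: Small blue box, 80 x 32 x 30 mm high, loose bystander. Origin at the centre of its underside.
- block_tray: White divided tray, 100 x 70 x 22 mm high, loose bystander. Origin at the centre of its underside.
- wash_bottle: White bottle, diameter 66 mm, 170 mm high, loose bystander near the table's far edge. Origin at the centre of its underside.
- paper_roll: Paper roll standing on end, diameter 104 mm, 100 mm high, loose bystander. Origin at the centre of its underside.
- marker: Marker pen, 120 x 12 x 12 mm, lying at the table's far edge, loose bystander. Origin at the centre of its underside, its x along the pen.
Mind the look-alikes: they are no part of the job. Of the things that look like the tile, take the one that is farthest to the robot's left at the start.

How it is judged:
By the outcome, as a careful person would: the job done as asked, in the order asked, and still so for the second after the job is handed in, while the arm keeps its last pose, push and grip.
It also fails if it takes over 64 s, if anything falls off the work surface, if the arm or the gripper's body presses on something with over 40 N, if the wrist force passes 120 N, or if a joint passes its speed limit or range.

## Working session

There is one attempt and no reset: what is moved stays moved. The work goes in short steps, Python scripts to look and compute and a shell command to move; the robot and the scene stay as the last step left them, time stands still between calls to the robot, and variables do not carry over. Pictures are saved under pics/ and viewed, at most 10 in all, crops included, and the job is handed in when it is done.

```bash
ls; mkdir -p pics; python3 - <<'E'
from rig import r,cams
import cv2,numpy as np
s=r.sense();print(s)
ims=[]
for n in("scene","side","wrist"):
    im=cams.grab_frame(n);cv2.imwrite(f"pics/{n}0.png",im[:,:,::-1]);p=cams.camera_params(n)
    R=cv2.Rodrigues(np.array(p["rvec"]))[0];print(n,p["fx"],p["cx"],p["cy"],(-R.T@np.array(p["tvec"])).round(),R[2].round(2))
E
```

```text
pics
{'clock': 0.0, 'qpos': array([-2.41267117e-03,  3.53668650e-01,  1.63412161e+00,  2.15557208e-07,
        1.15516150e+00, -2.41705536e-03]), 'qvel': array([-0.00085125,  0.00010204,  0.00024545,  0.00222469,  0.00184714,
       -0.00132657]), 'joint_efforts': array([-2.03471049e-03, -6.05236173e+01, -3.42063046e+01, -2.62302356e-04,
        9.48130677e-03,  3.61521288e-06]), 'eef_pos': array([ 6.24573075e+02, -6.82476917e-03,  2.52554198e+02]), 'tcp_rot': array([-3.14023355e+00, -3.48211366e-06,  1.57080062e+00]), 'contact_force': array([-0.15409828, -0.80584566,  0.61034848]), 'wrist_torque': array([-0.03114591,  0.01330849,  0.03802913]), 'grasp_force': 0.0, 'opening': 1.0010031587757213}
scene 456.22157856822673 317.69071684845295 198.38448302918124 [1344.  388.  883.] [-0.63 -0.45 -0.64]
side 367.92427703773205 316.9869786557237 198.58914137978618 [ 300. -819.  829.] [ 0.25  0.65 -0.72]
wrist 320.5812785186348 316.6468348042827 202.15971173130578 [625.  64. 374.] [-0.   -0.26 -0.97]
```

View pics/scene0.png

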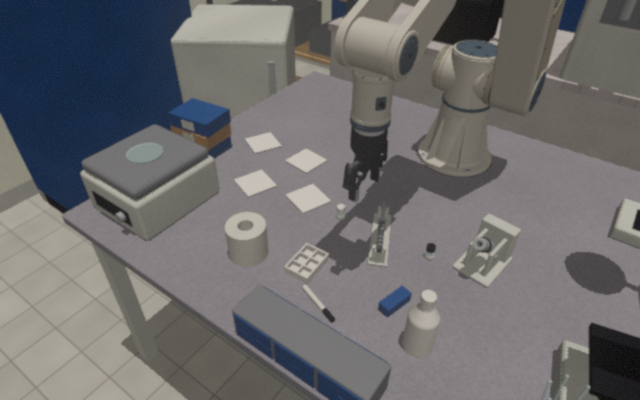

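View pics/side0.png

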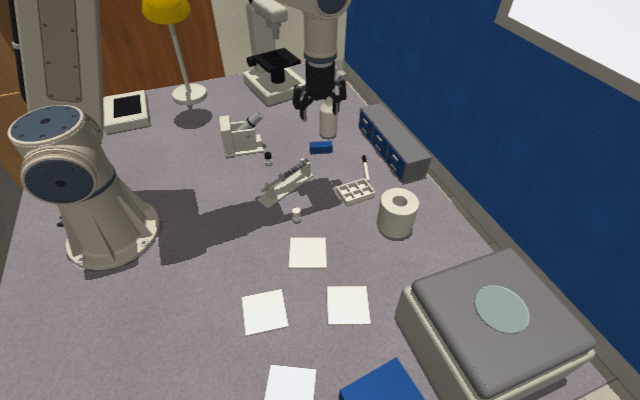

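Scene picture: four tile-like squares at (263,142), (306,160), (255,182) and (308,198), the rest and rod at (380,235), and the bracket at (490,248). Side picture: squares at (308,252), (348,305), (264,311) and (291,385), the rest at (287,185), and the bracket at (240,135). Scene image-right is +y, so the leftmost square should be scene (308,198) / side (308,252). I'll compute it and crop to confirm.

```bash
cat > h.py <<'E'
from rig import r,cams
import cv2,numpy as np
from scipy.spatial.transform import Rotation as Ro
def cam(n):
    p=cams.camera_params(n);K=np.array([[p["fx"],0,p["cx"]],[0,p["fy"],p["cy"]],[0,0,1]])
    R=cv2.Rodrigues(np.array(p["rvec"]))[0];return K,R,np.array(p["tvec"]).ravel()
def plane(c,uv,z):
    K,R,t=c;d=R.T@np.linalg.solve(K,[uv[0],uv[1],1]);C=-R.T@t;return C+d*(z-C[2])/d[2]
def proj(c,X):
    K,R,t=c;q=K@(R@np.array(X,float)+t);return q[:2]/q[2]
def tri(c1,a,c2,b):
    P=[c[0]@np.c_[c[1],c[2]] for c in(c1,c2)]
    X=cv2.triangulatePoints(P[0],P[1],np.array(a,float).reshape(2,1),np.array(b,float).reshape(2,1))[:,0];return X[:3]/X[3]
E
python3 - <<'E'
from h import *
for n in("scene","side"):
    c=cam(n);im=cv2.imread(f"pics/{n}0.png");hsv=cv2.cvtColor(im,cv2.COLOR_BGR2HSV)
    m=((hsv[...,2]>185)&(hsv[...,1]<45)).astype(np.uint8)
    for k in cv2.findContours(m,0,2)[0]:
        if 250<cv2.contourArea(k)<3000:
            (u,v),wh,a=cv2.minAreaRect(k);q=cv2.approxPolyDP(k,6,True)[:,0]
            P=np.array([plane(c,x,8)[:2] for x in q]);print(n,round(u),round(v),cv2.contourArea(k),plane(c,(u,v),8).round(),len(q),np.linalg.norm(P-np.roll(P,1,0),axis=1).round() if len(q)==4 else '',P.mean(0).round(1))
s=cv2.imread("pics/scene0.png");d=cv2.imread("pics/side0.png")
a=cv2.resize(s[170:290,340:530],(0,0),fx=4,fy=4,interpolation=3)[:,:760]
cv2.imwrite("pics/c1.png",a)
b=cv2.resize(d[100:230,205:335],(520,520),interpolation=3);t=cv2.resize(s[125:225,230:340],(280,255),interpolation=3);t2=cv2.resize(d[225:335,230:380],(280,205),interpolation=3)
o=np.zeros((520,800,3),np.uint8);o[:,:520]=b;o[:255,520:]=t;o[260:465,520:]=t2;cv2.imwrite("pics/c2.png",o)
E
```

```text
scene 308 197 590.0 [ 495. -259.    8.] 4 [86. 93. 91. 80.] [ 493.8 -257. ]
scene 255 182 515.5 [ 533. -438.    8.] 4 [91. 88. 89. 89.] [ 531.4 -440.4]
scene 306 160 412.5 [ 340. -384.    8.] 4 [80. 91. 83. 90.] [ 339.8 -385. ]
scene 263 142 349.5 [ 341. -575.    8.] 4 [92. 83. 92. 87.] [ 341.  -575.2]
side 602 392 255.0 [ 939. -809.    8.] 3  [ 940.1 -813. ]
side 290 384 1513.0 [ 343. -564.    8.] 4 [97. 67. 99. 59.] [ 344.7 -561.9]
side 263 312 1550.5 [ 333. -388.    8.] 4 [97. 97. 95. 99.] [ 336.  -385.8]
side 348 304 1495.5 [ 531. -443.    8.] 4 [96. 95. 98. 98.] [ 529.5 -441.4]
side 308 252 1074.0 [ 491. -262.    8.] 4 [96. 96. 95. 96.] [ 492.  -260.9]
side 400 201 756.5 [ 822. -183.    8.] 4 [80. 77. 83. 86.] [ 820.6 -180.4]
side 354 182 291.0 [726. -56.   8.] 10  [738.1 -73.4]
side 124 108 1112.0 [ 40. 669.   8.] 4 [219. 155. 209. 153.] [ 43.3 677.2]
```

View pics/c1.png

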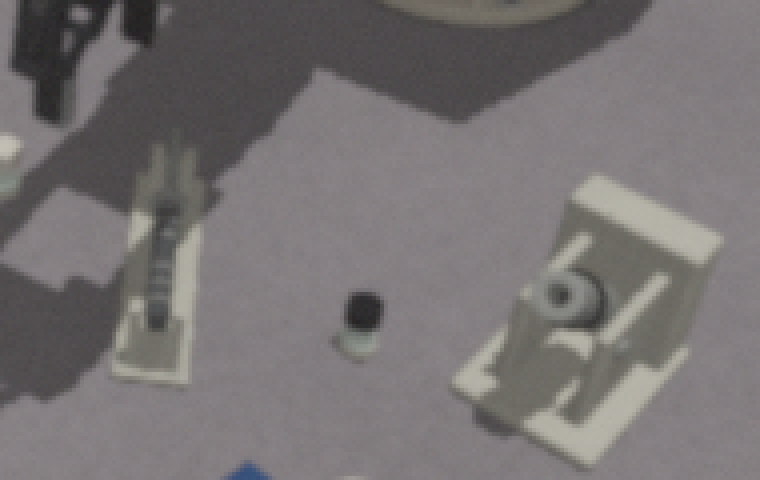

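View pics/c2.png

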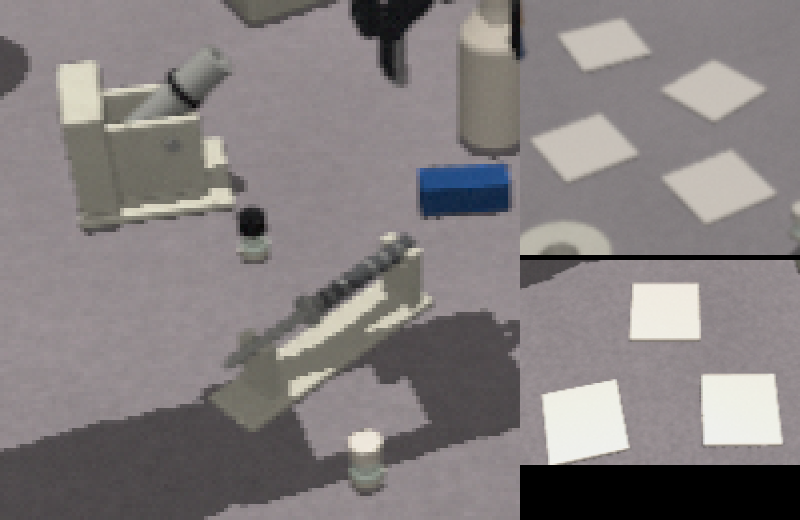

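The tile meant is scene (308,197) / side (308,252), at about (493,-260): the crop shows it nearest the rest, and its y is the largest of the four. In the crops the rod's handle end is at scene (379,251) / side (306,160) and its tip at side (263,190). The tube mouth is at scene (481,243) / side (260,115), with the rear block at scene (505,225).

```bash
python3 - <<'E'
from h import *
a,b=cam("scene"),cam("side")
S=lambda x,y:(340+x/4-.4,170+y/4-.4)
D=lambda x,y:(205+x/4-.4,100+y/4-.4)
print("mouth",tri(a,S(563,293),b,D(222,60)), plane(a,S(563,293),125),plane(b,D(220,60),125))
print("handle end",tri(a,S(157,325),b,D(408,241)),plane(b,D(408,241),55),plane(a,S(157,325),55))
print("tip",plane(b,D(232,360),55),"collar",plane(b,D(308,305),55),"collar a",plane(a,S(170,207),55))
for z,pts in((110,[(595,175),(722,240),(700,262),(570,200)]),(8,[(113,375),(187,382)]),(8,[(452,385),(585,465)])):
    print(z,[plane(a,S(*p),z).round() for p in pts])
for z,pts in((110,[(58,65),(98,62),(103,95),(62,98)]),(8,[(210,397),(252,430),(432,300)]),(8,[(82,218),(233,205)])):
    print(z,[plane(b,D(*p),z).round() for p in pts])
# side dark tube lower/upper
E
```

```text
mouth [506.44948496 253.77635904 124.99779228] [503.58101029 254.52603512 125.        ] [506.34349145 249.79731143 125.        ]
handle end [603.24904198  47.197771    55.0509834 ] [602.26660647  49.05979664  55.        ] [604.42712313  46.69019129  55.        ]
tip [432.73108676 -33.57399059  55.        ] collar [503.69180814   4.36137971  55.        ] collar a [503.77345743  -1.44811768  55.        ]
110 [array([371., 230., 110.]), array([384., 314., 110.]), array([412., 310., 110.]), array([404., 225., 110.])]
8 [array([618.,  27.,   8.]), array([595.,  68.,   8.])]
8 [array([497., 207.,   8.]), array([510., 299.,   8.])]
110 [array([378., 314., 110.]), array([411., 307., 110.]), array([405., 256., 110.]), array([372., 264., 110.])]
8 [array([414., -19.,   8.]), array([435., -64.,   8.]), array([614.,  24.,   8.])]
8 [array([365., 231.,   8.]), array([493., 202.,   8.])]
```

The estimates agree with the sizes given: mouth z 125, rest edge 200 mm, rod heading about 205.5° with its origin near (549,21). Moving over the rod and looking again with the wrist camera.

The rows are not in the units I measure in: shifts go in units of 20 mm and turns go in units of 0.1 rad. I convert before sending: 31 mm is 1.55, -25 mm is -1.25, 0.125 rad is 1.25.

```bash
python3 -m handwheel '[0, 0, 0, 0.35, -1.25, 1.55, 1, 0, 0, 0, 0.35, -1.25, 1.55, 1, 0, 0, 0, 0.35, -1.25, 1.55, 1, 0, 0, 1.25, 0, 0, 0, 1, 0, 0, 1.25, 0, 0, 0, 1]' 60
python3 -m handwheel '[0, 0, 1.25, 0, 0, 0, 1, 0, 0, 1.25, 0, 0, 0, 1, 0, 0, 1.25, 0, 0, 0, 1, 0, 0, 1.25, 0, 0, 0, 1, 0, 0, 1.25, 0, 0, 0, 1]'
python3 -m handwheel '[0, 0, 1.25, 0, 0, 0, 1, 0, 0, 1.25, 0, 0, 0, 1, 0, 0, 0, 0, 0, 0, 1, 0, 0, 0, 0, 0, 0, 1]'
python3 - <<'E'
from h import *
im=cams.grab_frame("wrist");cv2.imwrite("pics/w1.png",im[:,:,::-1])
c=cam("wrist");np.savez("w1.npz",K=c[0],R=c[1],t=c[2])
s=r.sense();print(s["eef_pos"],s["tcp_rot"])
E
```

```text
clock: 0.57
eef_pos: [546.6, 21.3, 157.9]
tcp_rot: [-3.136, 0.002, 1.316]
contact_force: [1.6, 0.3, 1.0]
opening: 1.006
grasp_force: 0.0
clock: 0.98
eef_pos: [549.9, 21.0, 160.1]
tcp_rot: [-3.141, 0.0, 0.69]
contact_force: [-0.4, 1.1, -0.4]
opening: 1.001
grasp_force: 0.0
clock: 1.32
eef_pos: [549.8, 21.0, 160.1]
tcp_rot: [-3.141, 0.0, 0.45]
contact_force: [0.2, 0.2, 0.9]
opening: 1.0
grasp_force: 0.0
[549.91095954  20.99243652 160.1841506 ] [-3.14151203e+00  2.20324196e-04  4.50332827e-01]
```

View pics/w1.png

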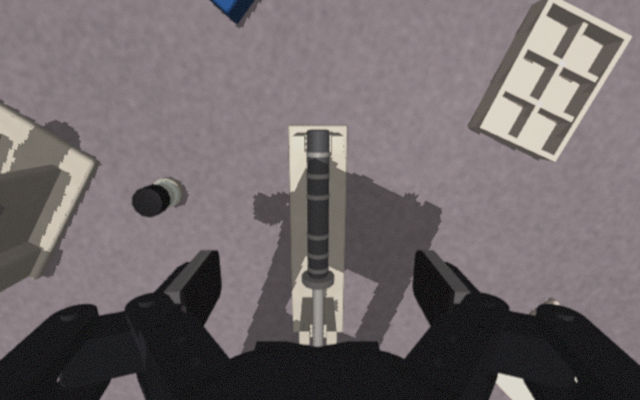

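The wrist picture shows the rod almost upright in the frame: handle end at (317.5,130), collar at (318,279), shaft at (318.5,340), nothing between the fingers.

```bash
python3 - <<'E'
from h import *
f=np.load("w1.npz");c=(f["K"],f["R"],f["t"])
im=cv2.imread("pics/w1.png");g=cv2.cvtColor(im,cv2.COLOR_BGR2GRAY)
for v in(170,195,220,255,325,335):
    row=g[v,285:352].astype(int); d=np.diff(row); print(v,''.join('%4d'%x for x in row[16:52]))
for p in((317.5,131),(318,279.5),(318.5,335)): print([plane(c,p,z).round(1) for z in(55,63)])
s=r.sense();R=Ro.from_euler('xyz',s["tcp_rot"]).as_matrix();print(R.round(3));C=-c[1].T@c[2];print(R.T@(C-s["eef_pos"]), (R.T@c[1].T).round(3))
E
```

```text
170  208 207 198 154 117  94  58  45  49  43  47  49  49  51  48  51  51  52  54  50  48  54  49  53  46  47  41  54  85 105 111 107 111 109 107 109
195  110 111 110 111 107  89  79  76  70  68  69  67  68  66  61  63  64  66  63  63  67  67  67  70  67  69  70  74  88 104 110 112 114 110 111 110
220  114 112 111 112 114 106  71  46  41  42  50  49  47  46  50  47  52  51  50  50  48  48  48  50  46  46  45  67  99 111 112 110 112 112 112 111
255  110 112 109 114 119 116  94  78  78  81  83  77  79  76  77  76  73  71  78  76  75  78  81  84  79  76  77  85 102 112 112 110 113 113 112 112
325   91  88  82  84  92  90  91  87 112 161 167 134 123 133 150 156 158 154 150 147 132 117 124 160 165 133 102  90  88  89  89  89  91  88 115 173
335  193 194 194 192 196 194 194 183 156 174 182 152 128 137 150 157 157 157 148 144 133 120 155 184 191 177 185 192 193 194 192 193 194 195 188 149
[array([600.4,  43.6,  55. ]), array([600.7,  43.8,  63. ])]
[array([498.6,  -6.2,  55. ]), array([502.5,  -4.3,  63. ])]
[array([453.4, -28.6,  55. ]), array([458.9, -25.9,  63. ])]
[[ 0.9    0.435 -0.   ]
 [ 0.435 -0.9   -0.   ]
 [-0.    -0.    -1.   ]]
[  65.11352745    1.13148883 -120.90171827] [[ 0.001 -0.966 -0.259]
 [ 1.     0.001 -0.   ]
 [ 0.    -0.259  0.966]]
```

```bash
python3 -m handwheel '[0, 0, 0, -0.025, 0.02, 1.7, 1, 0, 0, 0, -0.025, 0.02, 1.7, 1, 0, 0, 0, -0.025, 0.02, 1.7, 1, 0, 0, 0, 0, 0, 0, 1, 0, 0, 0, 0, 0, 0, 0]' 60
python3 -m handwheel '[0, 0, 0, 0, 0, 0, 0, 0, 0, 0, 0, 0, 0, 0, 0, 0, 0, 0, 0, 0, 0, 0, 0, 0, 0, 0, 0, 0, 0, 0, 0, 0, 0, 0, 0]'
python3 -m handwheel '[0, 0, 0, 0, 0, 0, 0, 0, 0, 0, 0, 0, 0, 0, 0, 0, 0, 0, 0, 0, 0, 0, 0, 0, 0, 0, 0, 0, 0, 0, 0, 0, 0, 0, 0]'
```

```text
clock: 1.78
eef_pos: [547.8, 19.2, 57.2]
tcp_rot: [-3.14, 0.004, 0.448]
contact_force: [0.1, -0.2, -0.2]
opening: 0.881
grasp_force: 0.0
clock: 2.2
eef_pos: [550.0, 19.3, 59.6]
tcp_rot: [3.141, -0.002, 0.446]
contact_force: [-1.0, 0.4, 9.5]
opening: 0.164
grasp_force: 58.5
clock: 2.62
eef_pos: [550.0, 19.3, 59.6]
tcp_rot: [3.141, -0.002, 0.446]
contact_force: [-1.5, -0.5, 8.6]
opening: 0.164
grasp_force: 58.3
```

Gripped (opening 0.164, 58 N). Lifting straight up.

```bash
python3 -m handwheel '[0, 0, 0, 0, 0, -0.5, 0, 0, 0, 0, 0, 0, -1.25, 0, 0, 0, 0, 0, 0, -2, 0, 0, 0, 0, 0, 0, -2, 0, 0, 0, 0, 0, 0, -2, 0]' 80
python3 -m handwheel '[0, 0, 0, 0, 0, -2, 0, 0, 0, 0, 0, 0, 0, 0, 0, 0, 0, 0, 0, 0, 0]'
python3 - <<'E'
from h import *
o=[]
for n in("scene","side","wrist"):
    im=cams.grab_frame(n);cv2.imwrite(f"pics/{n}2.png",im[:,:,::-1])
c=cam("wrist");np.savez("w2.npz",K=c[0],R=c[1],t=c[2]);s=r.sense();print(s["eef_pos"],s["tcp_rot"],s["contact_force"],s["opening"])
w=cv2.imread("pics/wrist2.png")[60:400,160:480]
S=cv2.imread("pics/scene2.png")
a=cam("scene");p=proj(a,s["eef_pos"]).astype(int);b=cam("side");q=proj(b,s["eef_pos"]).astype(int);print(p,q)
A=cv2.resize(S[p[1]-50:p[1]+50,p[0]-60:p[0]+60],(480,400),interpolation=3)
o=np.zeros((400,800,3),np.uint8);o[:,:480]=A;o[:340,480:]=w;cv2.imwrite("pics/c3.png",o)
E
```

```text
clock: 3.03
eef_pos: [548.5, 19.2, 215.5]
tcp_rot: [-3.141, 0.001, 0.446]
contact_force: [1.2, 0.2, -1.1]
opening: 0.163
grasp_force: 78.1
clock: 3.28
eef_pos: [550.4, 19.3, 256.6]
tcp_rot: [3.139, -0.005, 0.446]
contact_force: [-0.2, -1.5, -2.3]
opening: 0.16
grasp_force: 78.1
[548.08847556  19.23640072 252.13271525] [-3.14068418e+00  2.05736743e-03  4.45845419e-01] [ 0.18821151 -0.29018802 -1.35872906] 0.15612263949132912
[388 172] [290 116]
```

View pics/c3.png

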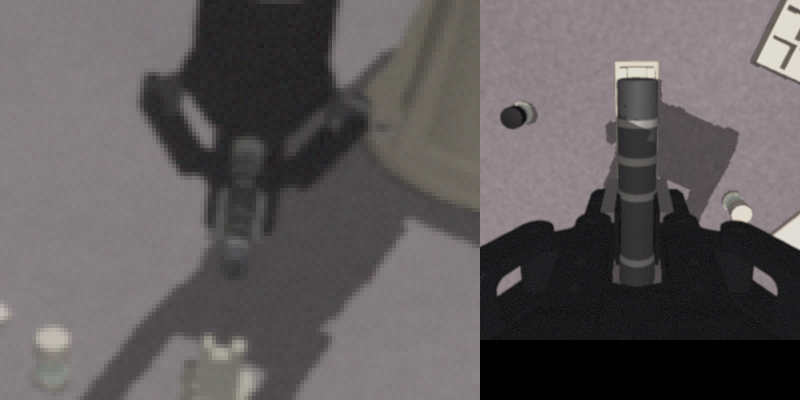

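Rod held straight along the tool's -x. Going to a pre-insertion pose about 35 mm off the mouth on the tube's axis.

To row units: 28 mm is 1.4, -25 mm is -1.25.

```bash
python3 -m handwheel '[0, 0, 0, 1.4, -1.25, 0, 0, 0, 0, 0, 1.4, -1.25, 0, 0, 0, 0, 0, 1.4, -1.25, 0, 0, 0, 0, 0, 1.4, -1.25, 0, 0, 0, 0, 0, 1.4, -1.25, 0, 0]'
python3 -m handwheel '[0, 0, 0, 1.4, -1.25, 0, 0, 0, 0, 1.25, 0, 0, 0, 0, 0, 0, 1.25, 0, 0, 0, 0, 0, 0, 1.25, 0, 0, 0, 0, 0, 0, 1.25, 0, 0, 0, 0]'
python3 -m handwheel '[0, 0, 1.25, 0, 0, 0, 0, 0, 1.16, 0, 0, 0, 0, 0, 0, 1.16, 0, 0, 0, 0, 0, 0, 1.16, 0, 0, 0, 0, 0, 0, 1.16, 0, 0, 0, 0, 0]'
python3 -m handwheel '[0, 1.17, 0, 0, 0, 0, 0, 0, 1.17, 0, 0, 0, 0, 0, 0, 0, 0, 0, 0, 0, 0, 0, 0, 0, 0, 0, 0, 0, 0, 0, 0, 0, 0, 0, 0]'
cat > look.py <<'E'
from h import *
import sys
k=sys.argv[1];s=r.sense();print(s["eef_pos"].round(1),s["tcp_rot"].round(3),s["contact_force"].round(1),s["opening"].round(3),s["qpos"].round(2))
for n in("scene","side","wrist"):
    im=cams.grab_frame(n);cv2.imwrite(f"pics/{n}{k}.png",im[:,:,::-1])
a,b=cam("scene"),cam("side");M=np.array([506,252,125])
o=np.zeros((400,800,3),np.uint8)
for i,c in enumerate((a,b)):
    n=("scene","side")[i];p=proj(c,M+[35,0,25]).astype(int);im=cv2.imread(f"pics/{n}{k}.png")
    x,y=p[0]-40,p[1]-40;o[:,400*i:400*i+400]=cv2.resize(im[y:y+80,x:x+80],(400,400),interpolation=3);print(n,"crop origin",x,y,"x5")
cv2.imwrite(f"pics/c{k}.png",o)
E
python3 look.py 4
```

```text
clock: 3.85
eef_pos: [621.1, 193.8, 251.0]
tcp_rot: [-3.141, 0.004, 0.446]
contact_force: [0.2, -0.5, -0.2]
opening: 0.157
grasp_force: 78.3
clock: 4.27
eef_pos: [635.0, 227.1, 250.4]
tcp_rot: [3.14, 0.004, -0.06]
contact_force: [0.3, -0.6, -1.7]
opening: 0.158
grasp_force: 78.4
clock: 4.68
eef_pos: [635.2, 227.1, 251.7]
tcp_rot: [-3.141, -0.466, -0.178]
contact_force: [0.6, -2.2, -0.6]
opening: 0.162
grasp_force: 78.3
clock: 5.1
eef_pos: [636.8, 224.6, 252.1]
tcp_rot: [3.133, -0.639, -0.18]
contact_force: [0.6, 0.8, -1.6]
opening: 0.159
grasp_force: 78.4Traceback (most recent call last):
  File "look.py", line 3, in <module>
    k=sys.argv[1];s=r.sense();print(s["eef_pos"].round(1),s["tcp_rot"].round(3),s["contact_force"].round(1),s["opening"].round(3),s["qpos"].round(2))
                                                                                                            ^^^^^^^^^^^^^^^^^^
AttributeError: 'float' object has no attribute 'round'
```

```bash
sed -i 's/s\["opening"\].round(3)/s["opening"]/' look.py; python3 look.py 4
```

```text
[636.8 224.6 252.1] [ 3.133 -0.639 -0.18 ] [ 0.6  0.8 -1.6] 0.1589692759035972 [ 0.52  0.27  1.92 -0.78  0.59  2.86]
scene crop origin 435 204 x5
side crop origin 228 65 x5
```

View pics/c4.png

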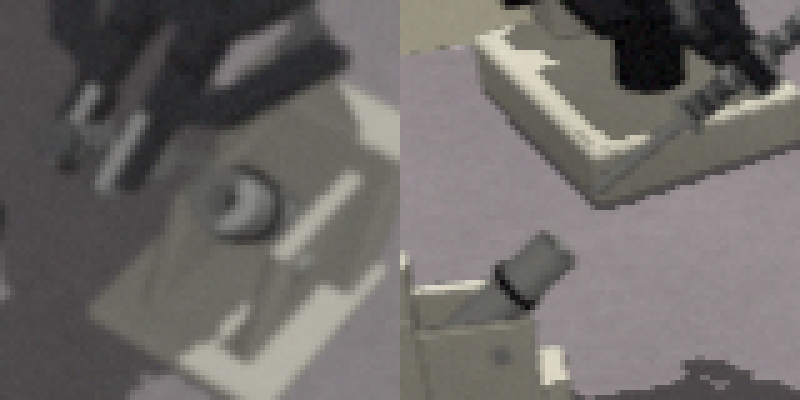

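Crop: in scene the tube's mouth hole is at crop (228,197), i.e. (480.2,243). In side the mouth face centre is at crop (560,248), i.e. (259.6,114.2), and the rod tip at crop (600,190), i.e. (267.6,102.6). The rotation fell short and q6 is near its limit, so I'll model the wrist and compute the corrections.

```bash
cat > kin.py <<'E'
from h import *
C=Ro.from_euler('z',np.pi/2)
def fit(q,R):  # residual of assumed wrist model
    return (Ro.from_euler('ZYZYZ',[q[0],q[1]+q[2],q[3],q[4],q[5]])*C).inv()*R
def wrist(q1,th,R):
    return (Ro.from_euler('ZY',[q1,th]).inv()*R*C.inv()).as_euler('ZYZ')
E
python3 - <<'E' 2>&1 | grep -v Warn
from kin import *
s=r.sense();q=s["qpos"];R=Ro.from_euler('xyz',s["tcp_rot"]);print("model err",fit(q,R).magnitude())
z=R.as_matrix()[:,2];t=s["eef_pos"]
L=(np.tan(q[0])*t[0]-t[1])/(np.tan(q[0])*z[0]-z[1]);print("L",L)
# arm lengths: W = base + a*(q2)+f*(q2+q3): two poses
T=np.array([624.57,0,252.55]);W1=T+[0,0,L];q1=[.35367,1.63412]
W2=t-L*z
def pw(q2,q3): return [np.sin(q2),np.cos(q2),np.sin(q2+q3),np.cos(q2+q3)]
a=pw(*q1);b=pw(q[1],q[2])
# unknown: r0,z0,l1,l2
A=np.array([[1,0,a[0],a[2]],[0,1,a[1],a[3]],[1,0,b[0],b[2]],[0,1,b[1],b[3]]]);g=np.linalg.solve(A,[W1[0],W1[2],np.hypot(*W2[:2]),W2[2]]);print("r0 z0 l1 l2",g)
from scipy.optimize import fsolve
M=np.array([505.5,252.5,125])
for psi in(-.15,-.183,-.21):
  for roll in(0,.3,-.3):
    x=np.array([np.cos(.698)*np.cos(psi),np.cos(.698)*np.sin(psi),np.sin(.698)]);y=np.array([np.sin(psi),-np.cos(psi),0]);Rm=Ro.from_matrix(np.c_[x,y,np.cross(x,y)])*Ro.from_euler('x',roll)
    for d in(171,56):
        W=M+x*d-L*Rm.as_matrix()[:,2];Q1=np.arctan2(W[1],W[0]);rr=np.hypot(*W[:2])
        qq=fsolve(lambda v:[g[0]+g[2]*np.sin(v[0])+g[3]*np.sin(v[0]+v[1])-rr,g[1]+g[2]*np.cos(v[0])+g[3]*np.cos(v[0]+v[1])-W[2]],[.3,1.9])
        print(psi,roll,d,Q1.round(2),qq.round(2),wrist(Q1,qq.sum(),Rm).round(2))
a,b=cam("scene"),cam("side");m=R.as_matrix()
for n,P in(("tip",t-136*m[:,0]+3*z),("collar",t-56*m[:,0]+3*z),("end",t+60*m[:,0]+3*z),):print(n,P.round(1),proj(a,P).round(1),proj(b,P).round(1))
print("mouth tri",tri(a,(480.2,243),b,(259.6,114.2)))
print("tile",)
E
```

```text
Traceback (most recent call last):
  File "kin.py", line 4, in fit
    return (Ro.from_euler('ZYZYZ',[q[0],q[1]+q[2],q[3],q[4],q[5]])*C).inv()*R
            ~~~~~~~~~~~~~^^^^^^^^^^^^^^^^^^^^^^^^^^^^^^^^^^^^^^^^^
  File "scipy/spatial/transform/_rotation.pyx", line 1413, in scipy.spatial.transform._rotation.Rotation.from_euler
ValueError: Expected axis specification to be a non-empty string of upto 3 characters, got ZYZYZ
```

```bash
sed -i "s/(Ro.from_euler('ZYZYZ',\[q\[0\],q\[1\]+q\[2\],q\[3\],q\[4\],q\[5\]\])\*C)/(Ro.from_euler('ZY',[q[0],q[1]+q[2]])*Ro.from_euler('ZYZ',q[3:])*C)/" kin.py
cat > plan.py <<'E'
from kin import *
from scipy.optimize import fsolve
s=r.sense();q=s["qpos"];R=Ro.from_euler('xyz',s["tcp_rot"]);print("model err",fit(q,R).magnitude())
z=R.as_matrix()[:,2];t=s["eef_pos"]
L=(np.tan(q[0])*t[0]-t[1])/(np.tan(q[0])*z[0]-z[1]);print("L",L)
W1=np.array([624.57,0,252.55+L]);W2=t-L*z
pw=lambda a,b:[np.sin(a),np.cos(a),np.sin(a+b),np.cos(a+b)]
a=pw(.35367,1.63412);b=pw(q[1],q[2])
A=np.array([[1,0,a[0],a[2]],[0,1,a[1],a[3]],[1,0,b[0],b[2]],[0,1,b[1],b[3]]]);g=np.linalg.solve(A,[W1[0],W1[2],np.hypot(*W2[:2]),W2[2]]);print("r0 z0 l1 l2",g)
M=np.array([505.5,252.5,125])
for psi in(-.15,-.183,-.21):
  for roll in(0,.3,-.3):
    x=np.array([np.cos(.698)*np.cos(psi),np.cos(.698)*np.sin(psi),np.sin(.698)]);y=np.array([np.sin(psi),-np.cos(psi),0]);Rm=Ro.from_matrix(np.c_[x,y,np.cross(x,y)])*Ro.from_euler('x',roll)
    for d in(171,56):
        W=M+x*d-L*Rm.as_matrix()[:,2];Q1=np.arctan2(W[1],W[0]);rr=np.hypot(*W[:2])
        qq=fsolve(lambda v:[g[0]+g[2]*np.sin(v[0])+g[3]*np.sin(v[0]+v[1])-rr,g[1]+g[2]*np.cos(v[0])+g[3]*np.cos(v[0]+v[1])-W[2]],[.3,1.9])
        print(psi,roll,d,Q1.round(2),qq.round(2),wrist(Q1,qq.sum(),Rm).round(2))
a,b=cam("scene"),cam("side");m=R.as_matrix()
for n,P in(("tip",t-136*m[:,0]+3*z),("collar",t-56*m[:,0]+3*z),("end",t+60*m[:,0]+3*z),):print(n,P.round(1),proj(a,P).round(1),proj(b,P).round(1))
print("mouth tri",tri(a,(480.2,243),b,(259.6,114.2)))
E
python3 plan.py
```

```text
model err 6.560397598662166e-16
L 316.8946894811394
r0 z0 l1 l2 [-46.30917268 120.75621882 683.32539832 474.90883006]
-0.15 0 171 0.55 [0.28 1.98] [-0.97  0.52  3.04]
-0.15 0 56 0.67 [0.29 2.18] [-1.29  0.51 -2.77]
-0.15 0.3 171 0.38 [0.23 2.08] [-0.56  0.1   2.52]
-0.15 0.3 56 0.49 [0.24 2.3 ] [-2.38  0.19 -1.85]
-0.15 -0.3 171 0.66 [0.37 1.86] [-0.96  0.91  3.11]
-0.15 -0.3 56 0.78 [0.39 2.04] [-1.06  0.88 -2.89]
-0.183 0 171 0.55 [0.28 1.98] [-0.97  0.55  3.07]
-0.183 0 56 0.68 [0.29 2.17] [-1.27  0.54 -2.76]
-0.183 0.3 171 0.38 [0.23 2.08] [-0.75  0.12  2.74]
-0.183 0.3 56 0.51 [0.24 2.29] [-2.24  0.21 -1.94]
-0.183 -0.3 171 0.66 [0.38 1.85] [-0.95  0.93  3.13]
-0.183 -0.3 56 0.78 [0.39 2.03] [-1.03  0.9  -2.88]
-0.21 0 171 0.55 [0.28 1.98] [-0.98  0.57  3.1 ]
-0.21 0 56 0.69 [0.3  2.17] [-1.25  0.56 -2.75]
-0.21 0.3 171 0.39 [0.23 2.08] [-0.87  0.14  2.88]
-0.21 0.3 56 0.52 [0.24 2.29] [-2.15  0.23 -2.  ]
-0.21 -0.3 171 0.66 [0.38 1.84] [-0.94  0.95  3.14]
-0.21 -0.3 56 0.78 [0.4  2.02] [-1.02  0.92 -2.88]
tip [532.3 243.8 169.4] [475.7 234.2] [266.3 102.5]
collar [595.3 232.1 217.2] [464.4 232.3] [284.6  87.7]
end [686.7 215.2 286.7] [445.1 229.1] [312.8  64.9]
mouth tri [506.09575569 254.08198827 125.29381613]
```

With this wrist roll, q6 would pass its limit. The rod's roll is free, so I'll scan the gripper's roll about the rod for a comfortable branch.

```bash
cat > scan.py <<'E'
from kin import *
from scipy.optimize import fsolve
L=316.9;g=[-46.3,120.76,683.3,474.9]
def ik(P,Rm):
    W=P-L*Rm.as_matrix()[:,2];Q1=np.arctan2(W[1],W[0]);rr=np.hypot(*W[:2])
    qq=fsolve(lambda v:[g[0]+g[2]*np.sin(v[0])+g[3]*np.sin(v[0]+v[1])-rr,g[1]+g[2]*np.cos(v[0])+g[3]*np.cos(v[0]+v[1])-W[2]],[.3,1.9])
    return np.r_[Q1,qq,wrist(Q1,qq.sum(),Rm)],W
def att(psi,el,roll):
    x=np.array([np.cos(el)*np.cos(psi),np.cos(el)*np.sin(psi),np.sin(el)]);y=np.array([np.sin(psi),-np.cos(psi),0])
    return x,Ro.from_matrix(np.c_[x,y,np.cross(x,y)])*Ro.from_euler('x',roll)
E
python3 - <<'E'
from scan import *
M=np.array([506,253,125])
for roll in(.4,.6,.8,1.0,1.2):
    for d in(171,56):
        x,Rm=att(-.183,.698,roll);q,W=ik(M+x*d,Rm);print(roll,d,q.round(2),W.round())
print("path: level with roll then pitch, P=(650,215,260)")
for el,roll in((0,0),(0,.4),(0,.8),(.2,.8),(.4,.8),(.55,.8),(.698,.8)):
    x,Rm=att(-.183,el,roll);print(el,roll,ik(np.array([650,215,260.]),Rm)[0].round(2))
E
```

```text
0.4 171 [0.32 0.23 2.11 1.19 0.06 0.76] [428. 142. 459.]
0.4 56 [ 0.43  0.24  2.33 -3.03  0.22 -1.22] [341. 158. 385.]
0.6 171 [0.19 0.25 2.14 1.81 0.35 0.04] [437.  84. 435.]
0.6 56 [ 0.28  0.27  2.37  2.47  0.45 -0.58] [350. 100. 361.]
0.8 171 [ 0.07  0.3   2.16  1.81  0.64 -0.06] [454.  31. 404.]
0.8 56 [ 0.13  0.34  2.39  2.18  0.73 -0.46] [367.  47. 330.]
1.0 171 [-0.03  0.38  2.15  1.76  0.91 -0.12] [478. -13. 366.]
1.0 56 [ 0.01  0.43  2.38  1.99  0.98 -0.46] [391.   3. 292.]
1.2 171 [-0.09  0.47  2.12  1.71  1.16 -0.17] [509. -48. 323.]
1.2 56 [-0.08  0.54  2.35  1.84  1.21 -0.48] [422. -32. 249.]
path: level with roll then pitch, P=(650,215,260)
0 0 [0.32 0.43 1.49 0.   1.22 2.07]
0 0.4 [0.15 0.38 1.64 0.44 1.04 1.69]
0 0.8 [-0.01  0.4   1.78  0.95  1.05  1.2 ]
0.2 0.8 [-0.    0.35  1.87  1.06  0.9   0.98]
0.4 0.8 [0.01 0.31 1.97 1.24 0.76 0.68]
0.55 0.8 [0.03 0.29 2.04 1.44 0.68 0.4 ]
0.698 0.8 [0.04 0.28 2.11 1.69 0.65 0.07]
```

Roll +0.7 about the rod gives a comfortable wrist: q6 stays near 0 and q4 near 2. Unpitching, rolling, then pitching again.

To row units: -0.09 rad is -0.9.

```bash
python3 -m handwheel '[0, -0.9, 0, 0, 0, 0, 0, 0, -0.9, 0, 0, 0, 0, 0, 0, -0.9, 0, 0, 0, 0, 0, 0, -0.9, 0, 0, 0, 0, 0, 0, -0.9, 0, 0, 0, 0, 0]'
python3 -m handwheel '[1, 0, 0, 0, 0, 0, 0, 1, 0, 0, 0, 0, 0, 0, 1, 0, 0, 0, 0, 0, 0, 1, 0, 0, 0, 0, 0, 0, 1, 0, 0, 0, 0, 0, 0]'
python3 -m handwheel '[1, 0, 0, 0, 0, 0, 0, 1, 0, 0, 0, 0, 0, 0, 0, 0.78, -0.66, 0, 0, 0, 0, 0, 0.78, -0.66, 0, 0, 0, 0, 0, 0.78, -0.66, 0, 0, 0, 0]'
python3 -m handwheel '[0, 0.78, -0.66, 0, 0, 0, 0, 0, 0.78, -0.66, 0, 0, 0, 0, 0, 0, 0, 0, 0, 0, 0, 0, 0, 0, 0, 0, 0, 0, 0, 0, 0, 0, 0, 0, 0]'
cat > corr.py <<'E'
from scan import *
import sys
psi,d=float(sys.argv[1]),float(sys.argv[2]);M=np.array([float(v) for v in sys.argv[3:6]])
s=r.sense();R=Ro.from_euler('xyz',s["tcp_rot"]);m=R.as_matrix();x=m[:,0]
print("q",s["qpos"].round(2),"el",np.arcsin(x[2]).round(3),"psi",np.arctan2(x[1],x[0]).round(3),"F",s["contact_force"].round(1))
X,Rm=att(psi,.698,0)
v=np.cross(x,X);print("rot tool",R.inv().apply(v).round(3))
print("shift tool (after rot)",R.inv().apply(M+X*d-(s["eef_pos"]+3*m[:,2])).round(1), "pos",s["eef_pos"].round(1))
E
python3 corr.py -.183 171 506 253.5 125
```

```text
clock: 5.67
eef_pos: [637.5, 224.8, 254.2]
tcp_rot: [3.138, -0.196, -0.185]
contact_force: [0.9, -0.3, -1.6]
opening: 0.157
grasp_force: 78.3
clock: 6.08
eef_pos: [638.6, 223.7, 254.8]
tcp_rot: [-2.642, -0.205, -0.187]
contact_force: [-1.0, 0.2, -1.8]
opening: 0.16
grasp_force: 78.5
clock: 6.5
eef_pos: [638.5, 222.6, 253.6]
tcp_rot: [-2.449, -0.501, -0.185]
contact_force: [-0.0, 2.1, -0.5]
opening: 0.161
grasp_force: 78.5
clock: 6.92
eef_pos: [638.4, 226.4, 254.8]
tcp_rot: [-2.44, -0.632, -0.183]
contact_force: [0.5, 0.1, -0.7]
opening: 0.159
grasp_force: 78.5
q [0.1  0.27 2.08 1.56 0.51 0.28] el 0.632 psi -0.183 F [ 0.5  0.1 -0.7]
rot tool [-0.     0.05  -0.043]
shift tool (after rot) [-15.1   6.9   9.1] pos [638.4 226.4 254.8]
```

To row units: -8 mm is -0.4, -7 mm is -0.35, 0.05 rad is 0.5.

```bash
python3 -m handwheel '[0, 0, 0, -0.4, 0.175, 0.225, 0, 0, 0, 0, -0.35, 0.175, 0.225, 0, 0, 0.5, -0.43, 0, 0, 0, 0, 0, 0, 0, 0, 0, 0, 0, 0, 0, 0, 0, 0, 0, 0]'
python3 corr.py -.183 171 506 253.5 125; python3 look.py 5
```

```text
clock: 7.33
eef_pos: [632.5, 228.3, 236.1]
tcp_rot: [-2.439, -0.69, -0.183]
contact_force: [-0.0, 0.1, -0.5]
opening: 0.16
grasp_force: 78.5
q [0.12 0.3  2.13 1.8  0.51 0.  ] el 0.69 psi -0.183 F [-0.   0.1 -0.5]
rot tool [ 0.     0.006 -0.005]
shift tool (after rot) [ 0.8  0.1 -0.1] pos [632.5 228.3 236.1]
[632.5 228.3 236.1] [-2.439 -0.69  -0.183] [-0.   0.1 -0.5] 0.16046798143988733 [0.12 0.3  2.13 1.8  0.51 0.  ]
scene crop origin 435 204 x5
side crop origin 228 65 x5
```

View pics/c5.png

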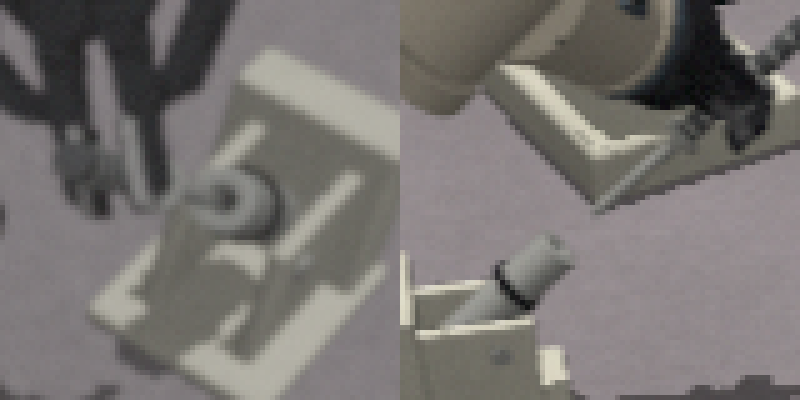

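The crop shows the shaft in line with the tube. Side: tip at crop (597,212), i.e. (267,107), mouth at crop (561,248), i.e. (259.8,114.2). Scene: bore hole at crop (228,200), i.e. (480.2,243.6), shaft tip near crop (200,202). I'll measure both axes at sub-pixel level and compare in the same pictures.

```bash
cat > prof.py <<'E'
from scan import *
from scipy.ndimage import map_coordinates as mc
import sys
k=sys.argv[1];s=r.sense();m=Ro.from_euler('xyz',s["tcp_rot"]).as_matrix();o=s["eef_pos"]+3*m[:,2];x=m[:,0]
M=np.array([506,253.5,125]);X=att(-.183,.698,0)[0]
for n in("scene","side"):
    c=cam(n);g=cv2.cvtColor(cv2.imread(f"pics/{n}{k}.png"),cv2.COLOR_BGR2GRAY).astype(float)
    for nm,O,D,ls,w in(("shaft",o,-x,(70,85,100,115,128,134,138,142),4),("tube",M,X,(-60,-30,-20,-14,-8,-4,0,4),9)):
        for l in ls:
            p=proj(c,O+D*l);e=proj(c,O+D*(l+1))-p;e/=np.linalg.norm(e);nn=np.array([-e[1],e[0]])
            tt=np.arange(-w,w+.1,.5 if w<5 else 1);q=p[:,None]+nn[:,None]*tt
            print(n,nm,l,p.round(1),nn.round(2),''.join('%4d'%v for v in mc(g,[q[1],q[0]],order=1)))
E
python3 prof.py 5
```

```text
scene shaft 70 [467.6 239.2] [-0.28  0.96]  103 100  93  85  77  70  65  61  57  54  52  53  56  64  71  82  91
scene shaft 85 [469.5 239.8] [-0.28  0.96]  127 128 129 130 131 128 123 119 117 116 117 118 119 120 122 125 125
scene shaft 100 [471.4 240.3] [-0.28  0.96]  127 127 126 125 126 128 128 128 126 124 122 120 118 115 115 114 113
scene shaft 115 [473.3 240.9] [-0.28  0.96]  130 131 131 130 129 128 127 124 122 117 111 105  99  98 100 104 111
scene shaft 128 [474.9 241.4] [-0.28  0.96]  138 138 137 136 134 131 128 124 121 117 111 104 100  99 103 112 119
scene shaft 134 [475.6 241.6] [-0.28  0.96]  141 139 136 134 132 130 126 123 119 115 110 104 101  99 106 114 121
scene shaft 138 [476.1 241.7] [-0.28  0.96]  142 138 134 131 129 125 121 119 117 114 110 106 102 101 108 115 123
scene shaft 142 [476.5 241.8] [-0.28  0.96]  141 137 133 129 125 119 113 112 112 110 108 106 103 104 110 117 125
scene tube -60 [485.9 245.3] [ 0.3  -0.95]  171 157 110  68  74  83  93  99 108 112 116 118 120 115  97  78  80  96 103
scene tube -30 [482.8 244.3] [ 0.3  -0.95]  163 130  86  91 116 128 132 130 12
[... 1879 characters left out ...]
 142
side tube -20 [255.1 117.7] [0.67 0.74]  142 141 141 141 140 149 153 146 140 129 112  98  86  87 117 142 143 142 140
side tube -14 [256.4 116.6] [0.67 0.74]  138 144 143 141 140 150 153 148 140 128 114  99  88  81 115 139 139 140 141
side tube -8 [257.6 115.5] [0.67 0.74]  138 138 139 140 141 149 154 148 140 130 117 101  89  86 118 140 140 140 142
side tube -4 [258.4 114.8] [0.67 0.74]  138 139 139 139 138 146 147 143 137 134 130 122 110  91 117 142 140 141 143
side tube 0 [259.2 114. ] [0.67 0.74]  138 140 140 140 139 136 132 116 113 118 142 139 129 128 123 139 142 142 143
side tube 4 [260.  113.3] [0.67 0.74]  138 138 140 140 141 140 136 126 123 130 137 141 133 133 138 140 141 140 140
```

```bash
python3 - <<'E'
from h import *
a=cv2.imread("pics/scene5.png").astype(int).mean(2);b=cv2.imread("pics/scene0.png").astype(int).mean(2)
print("now");print("     "+''.join('%4d'%u for u in range(462,490)))
for v in range(234,254):print(v,''.join('%4d'%x for x in a[v,462:490]))
print("diff")
for v in range(234,254):print(v,''.join('%4d'%x for x in (a-b)[v,462:490]))
E
```

```text
now
      462 463 464 465 466 467 468 469 470 471 472 473 474 475 476 477 478 479 480 481 482 483 484 485 486 487 488 489
234  118  85  54  46  46  56  85 113 124 128 128 131 130 125 123 115 129 150 163 167 164 149 128 113 103 105 102 101
235  121  89  55  46  43  50  81 113 125 126 131 129 128 126 126 132 151 163 169 163 148 129 111 105 103 104 104 102
236  123  94  60  46  46  53  80 117 126 128 128 129 127 129 133 149 161 165 160 146 124 105  96 100 100 100 103 104
237  125  98  66  51  48  44  73 115 129 129 128 127 129 131 137 147 153 153 142 127 108  90  78  83  87  94  99 102
238  126 103  72  51  44  49  69 112 130 129 125 125 131 136 138 140 141 138 138 135 131 116  94  82  79  79  90  95
239  129 113  79  51  49  46  68 106 125 130 127 124 129 135 135 132 133 131 133 132 135 135 128 116  97  77  72  87
240  129 120  85  54  45  45  64 106 126 130 127 123 129 130 130 125 118 115 119 125 131 136 139 130 118  99  75  73
241  129 122  90  62  50  53  77 115 129 124 118 121 124 123 123 107  97  90  93 105 123 132 138 136 127 113  96  73
242  126 126 104  74  60  73  96 123 126 1
[... 3006 characters left out ...]
48   -1  -3  -1  -2  -2  -2  -2   1  -6  -1   1  -4  -4  -2  -3  -2  -1   0  -2  -2   0   0  -2   2   0   2  -2  -2
249   -4  -1  -1  -1  -1  -2  -2  -2  -2  -1  -2  -5  -3  -1  -5  -3  -1  -3  -3   0  -3  -1   0   0   0  -3  -2  -1
250   -2   0   0  -2  -3   0  -4  -2  -1  -3  -4   0  -2  -3  -2  -2  -1  -2   0  -1  -1  -2   1   0  -1   0  -4  -1
251   -2  -1  -2   0  -2  -3  -5   0  -2  -2  -2  -2   0  -2   0  -2  -2  -2  -2  -1  -3   0  -2  -4  -2   0   0  -1
252    0  -2  -2  -3  -2   0  -1  -1  -3  -3  -4   0  -1  -1  -2   0  -4  -2  -1  -4  -4  -1  -2   0   0  -2  -2  -1
253   -3  -1  -2  -2  -2   0   0  -3   0  -4  -2  -1  -3  -3  -1  -4  -2  -2  -3  -1   0  -3  -1  -2  -1  -1  -2  -1
```

```bash
python3 - <<'E'
from scan import *
a,b=cam("scene"),cam("side")
s=r.sense();m=Ro.from_euler('xyz',s["tcp_rot"]).as_matrix();o=s["eef_pos"]+3*m[:,2]
T=o-136*m[:,0];print("pred tip",T)
t=tri(a,(476.5,244.0),b,(266.5,107.1));print("tri tip",t,"in tool axes rel pred",m.T@(t-T),"reproj",proj(a,t),proj(b,t))
M=tri(a,(480.15,243.45),b,proj(b,[506,253.5,125])+.25*np.array([.67,.74]));print("mouth",M,"reproj",proj(a,M))
# difference of bright fingers: diff side images to find the shaft centroids
A=cv2.imread("pics/side5.png").astype(int).mean(2)-cv2.imread("pics/side0.png").astype(int).mean(2)
print("     "+''.join('%4d'%u for u in range(258,290)))
for v in range(92,112):print(v,''.join('%4d'%x for x in A[v,258:290]))
E
```

```text
pred tip [531.79690814 248.86245889 148.34238661]
tri tip [534.23155107 252.65807913 145.58505934] in tool axes rel pred [-0.44663597 -1.11120678  5.14808787] reproj [476.75762015 243.80904421] [266.75991061 107.30175133]
mouth [505.96726795 254.53136882 124.3834395 ] reproj [479.92047603 243.62232149]
      258 259 260 261 262 263 264 265 266 267 268 269 270 271 272 273 274 275 276 277 278 279 280 281 282 283 284 285 286 287 288 289
92    0   2  -1   0   0  -1  -1   0  -1   0   2   0   1   1   0   0   0   0   0   3  -2  -3   1 -11 -18 -11  -8 -31 -54 -36 -13  -1
93   -2   0   3   0   1   2   0  -2   0   0   2   3   1   0  -3   1  -1   0   0   0   0   1   8   6  -6  -7 -12 -16 -25 -14   4   0
94    0   0   0   0   0   0  -3   0   2   1   0  -1   1  -1  -1  -1   0   1   0  -4  -1  12  29  19 -10 -13 -15 -15 -17 -14  -2   3
95   -2   0  -1   2   2   1   2   2   0   0   0   0  -2   0   0   0   2   2   0  -2  20  35  27   1 -18 -10  -3 -15 -23  -9   0   0
96    1  -2   1   0   1   0   2   1  -1   2   0   1   2   0   0  -2   0   0   2  27  40  22  -3 -18 -10  -1   2   0   0   0   0   0
97
[... 1289 characters left out ...]
  1   0  -2  -1   0   0   0   0  -1
107    0  -1   1   0   0   2  -1  -1 -16 -38 -39 -20   0   0   0  -2  -1   1   0   2   1   2   0   1   0   0   0   1  -1   0   0   0
108    2   0   0  -3   0  -1   1   3 -10 -11  -3   0  -1   1   0   0   0   0   0   0   0   0   0   0  -1   0   1   1   1   1   1  -1
109   -1   1   2   0   0   0   0   0  -2   0  -2  -3   0   1   0   2  -1  -4   2  -2   0   0   3   0   0   2   0   0   3  -2  -1   1
110    0  -1   0  -2   0  -1   0   0  -1  -1   0  -1  -1   0   0  -1  -1   0  -1   0  -1   3   1   1   1   0   2  -4   1   2  -3  -1
111    2   0   0  -1   4   0   0   2   0   1   0   2   0   1   0   0   3   0   1  -1   0   2   1   1   1  -2   0   0   0   0  -1   0
```

Across both views the real tip lies about 4 mm to one side of the tube's axis: scene shaft centre row 243 at column 472 against 240.5 predicted, side agreeing. That is an offset of the rod in the grip plus calibration error. Correcting relative to the mouth, then re-measuring with the same differencing.

The rows are not in the units I measure in: shifts go in units of 20 mm and turns go in units of 0.1 rad. I convert before sending: -15 mm is -0.75, -3.5 mm is -0.175, 0.006 rad is 0.06.

```bash
python3 -m handwheel '[0, 0.06, -0.05, 0, 0.065, -0.175, 0, 0, 0, 0, -0.75, 0, 0, 0, 0, 0, 0, 0, 0, 0, 0, 0, 0, 0, 0, 0, 0, 0]'
cat > rel.py <<'E'
from scan import *
import sys
k=sys.argv[1]
s=r.sense();m=Ro.from_euler('xyz',s["tcp_rot"]).as_matrix();print(s["eef_pos"].round(1),s["contact_force"].round(1),"el",np.arcsin(m[2,0]).round(3))
for n,w in(("scene",(466,484,238,249)),("side",(256,278,98,118))):
    im=cams.grab_frame(n);cv2.imwrite(f"pics/{n}{k}.png",im[:,:,::-1])
    A=im.astype(int).mean(2)-cv2.imread(f"pics/{n}0.png").astype(int).mean(2);x0,x1,y0,y1=w
    print(n+"".join('%4d'%u for u in range(x0,x1)))
    for v in range(y0,y1):print(v,''.join('%4d'%x for x in A[v,x0:x1]))
E
python3 rel.py 6; python3 prof.py 6 | grep 'side shaft'
```

```text
clock: 7.82
eef_pos: [618.8, 227.1, 227.7]
tcp_rot: [-2.44, -0.7, -0.181]
contact_force: [0.1, -0.4, -0.4]
opening: 0.154
grasp_force: 78.5
[618.8 227.1 227.7] [ 0.1 -0.4 -0.4] el 0.7
scene 466 467 468 469 470 471 472 473 474 475 476 477 478 479 480 481 482 483
238  -77 -79 -84 -70 -34  -7  -4  -6  -3  -2  -3  -2  -2  -3  -1  -1  -1  -1
239  -71 -83 -82 -67 -28  -9  -5  -6  -6  -5  -5   0  -2  -2  -1   1  -2  -3
240  -58 -76 -81 -58 -23  -8 -12 -11  -7  -8  -2  -1  -1  -2  -2  -2  -2  -1
241  -48 -66 -66 -36 -12 -16 -29 -28 -21 -16  -7   3   1  -1  -2  -1  -4  -2
242  -29 -44 -33 -16 -14 -31 -45 -40 -34 -26 -12   5   5   0  -4  -2  -2   0
243  -22 -23 -15  -5 -23 -42 -44 -37 -40 -38 -21   2   5   0   0  -4  -2  -3
244  -26 -20  -6  -2 -16 -23 -20 -18 -23 -27 -19 -10  -2  -1  -1  -7  -2   0
245  -28 -21  -9  -4  -4  -6  -6  -6  -5  -9  -4  -4  -3  -3  -2  -1  -2  -2
246   -9  -6  -4  -5  -1   0  -3  -3  -1  -2  -2  -1  -2   1  -1   0  -4  -2
247   -2  -5  -2  -2  -3  -1  -2  -3  -2  -2  -4  -2  -3   0  -4  -3  -1  -3
248   -1   0  -3  -2  -3  -1   0  -3  -3  -1  -1   0  -1   1  -2  -3
[... 2153 characters left out ...]
 133 121 108 101 101 101 101
side shaft 100 [270.6 103.8] [-0.67 -0.74]  143 141 139 117  91  77  89 103 118 128 133 120 108 101 102 102 103
side shaft 115 [267.5 106.7] [-0.67 -0.74]  144 144 142 137 129 112  99  98 114 127 130 112  89  83  85  78  82
side shaft 128 [264.7 109.1] [-0.67 -0.74]  143 143 144 144 135 120 105 104 117 132 141 143 142 140 140 141 141
side shaft 134 [263.5 110.3] [-0.67 -0.74]  144 144 144 143 136 122 103 106 117 128 137 141 141 142 143 144 144
side shaft 138 [262.7 111. ] [-0.67 -0.74]  144 144 145 144 143 142 134 127 125 134 140 140 140 140 141 143 143
side shaft 142 [261.8 111.8] [-0.67 -0.74]  140 143 145 145 145 144 144 144 143 143 145 143 141 140 142 143 143
```

```bash
python3 - <<'E'
from scan import *
s=r.sense();m=Ro.from_euler('xyz',s["tcp_rot"]).as_matrix();T=s["eef_pos"]+4*m[:,2]-110*m[:,0]
a,b=cam("scene"),cam("side")
J=np.array([[np.dot(proj(c,T+m[:,i])-proj(c,T),n) for i in(1,2)] for c,n in((a,[-.28,.96]),(b,[.67,.74]))]);print(J)
print("dy,dz",np.linalg.solve(J,[-.85,.2]))
M=np.array([506,254.2,124.6]);X=att(-.183,.698,0)[0]
d=T-M;lat=d-X*(d@X);print("kin lateral of rod vs tri mouth, tool axes",(m.T@lat).round(1))
E
```

```text
[[0.19271461 0.3978922 ]
 [0.2837967  0.12237118]]
dy,dz [ 2.05505378 -3.13159918]
kin lateral of rod vs tri mouth, tool axes [ 0.   1.8 -3. ]
```

To row units: -9 mm is -0.45, -1.8 mm is -0.09.

```bash
python3 -m handwheel '[0, 0, 0, 0, 0.05, -0.09, 0, 0, 0, 0, -0.45, 0, 0, 0, 0, 0, 0, 0, 0, 0, 0, 0, 0, 0, 0, 0, 0, 0]'
python3 rel.py 7; python3 - <<'E'
import cv2,numpy as np
a=cv2.imread("pics/scene7.png")[228:258,460:500];b=cv2.imread("pics/side7.png")[98:128,246:286]
cv2.imwrite("pics/c7.png",np.hstack([cv2.resize(i,(400,300),interpolation=cv2.INTER_CUBIC) for i in(a,b)]))
E
```

```text
clock: 8.25
eef_pos: [611.6, 226.6, 222.6]
tcp_rot: [-2.44, -0.701, -0.181]
contact_force: [-0.1, 0.8, -0.8]
opening: 0.154
grasp_force: 78.5
[611.6 226.6 222.6] [-0.1  0.8 -0.8] el 0.701
scene 466 467 468 469 470 471 472 473 474 475 476 477 478 479 480 481 482 483
238  -60 -84 -85 -82 -53 -12   0  -3  -5  -3  -3  -2  -2  -3  -2  -1  -2  -1
239  -52 -79 -79 -80 -52 -13  -2  -6  -3  -5  -6   0  -2  -3  -1   0  -3  -4
240  -42 -72 -76 -69 -41 -13 -13 -13 -10  -8  -3   0   0   0  -1  -2  -3  -1
241  -32 -55 -58 -42 -24 -21 -24 -30 -26 -22 -10   8   6  -1  -2  -4  -4  -1
242  -20 -30 -34 -17 -17 -30 -41 -41 -39 -35 -15   4   9   2  -3  -1  -2   0
243  -21 -20 -18 -10 -22 -36 -36 -33 -35 -34 -23  -3   0   1  -2  -1  -2  -1
244  -28 -20  -9  -7 -16 -20 -19  -9 -11 -24 -27 -14  -2  -3  -1  -5  -2  -1
245  -20 -16 -14  -9  -5  -7  -7  -8 -12 -30 -35 -20  -6  -2  -3  -3   0  -1
246   -7  -4  -5  -4  -4  -1  -7 -19 -28 -34 -31 -13  -5  -3   0  -1  -2  -2
247   -2  -3  -3  -4  -4  -1  -5 -15 -27 -28 -15  -5   0  -1  -5  -2  -1  -3
248   -3  -2  -3  -2  -3  -2   0  -9 -17 -20 -10  -3  -2   1  -4
[... 1263 characters left out ...]
3 -39 -13   0   0  -1  -1   0  -2   0   2  -3   1
111    0   0   2   0  -2   0  -7 -32 -50 -24  -4   0   1   0   0   0   0   0   1   1   0  -1
112    0  -1   1  -2  -1 -16 -40 -52 -29   0   1   2   0   0   1   0   0   1   1  -3   0   1
113    0  -2   2   2   1 -18 -43 -23  -2  -1  -1   0   0  -1   1   0  -2   0  -2  -3   0   0
114   -2   0   0   0   1  -1   0  -4   0   1   0   0   0   2  -1   2   0  -1   0  -2  -1   1
115    0   0  -1   0  -1   0   2   1   1  -1   0  -1   0  -1   0   1   0  -1   0  -3   0   0
116    0   1   2  -2   0 -20 -20   0   0  -1  -1   0   0   0   0   0   1   2   1   0   0   0
117    0  -2   0   1   1  -4 -13  -9   0   0   3  -4   0   0   1  -3   1  -1  -2  -3   0   0
```

View pics/c7.png

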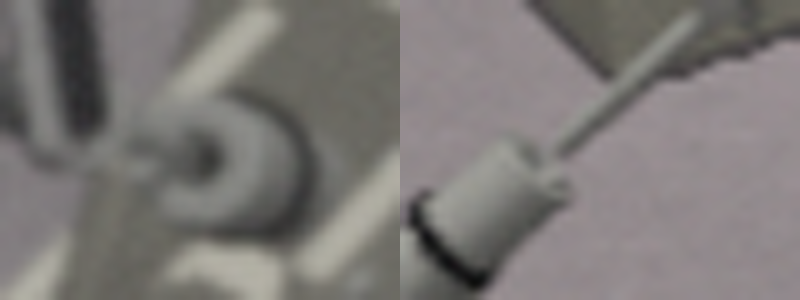

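In the enlarged crop, the rod points into the bore. Side: tip at (558,155) of the crop, against the mouth centre at about (545,162). Scene: the shaft meets the hole (205,155) with its shadow just below on the ring. The remaining error is about 1 mm, inside the 4.5 mm clearance. Sliding in slowly while watching the force.

To row units: -4 mm is -0.2, -1 mm is -0.05.

```bash
python3 -m handwheel '[0, 0, 0, -0.15, 0, -0.05, 0, 0, 0, 0, -0.2, 0, 0, 0, 0, 0, 0, -0.2, 0, 0, 0, 0, 0, 0, 0, 0, 0, 0]'
python3 -m handwheel '[0, 0, 0, -0.2, 0, 0, 0, 0, 0, 0, -0.2, 0, 0, 0, 0, 0, 0, 0, 0, 0, 0]'
```

```text
clock: 8.68
eef_pos: [601.8, 227.6, 215.2]
tcp_rot: [-2.441, -0.7, -0.181]
contact_force: [-0.3, 0.4, -1.3]
opening: 0.16
grasp_force: 78.5
clock: 8.93
eef_pos: [595.9, 228.8, 210.2]
tcp_rot: [-2.441, -0.7, -0.181]
contact_force: [-0.6, 1.4, -2.3]
opening: 0.161
grasp_force: 78.5
```

To row units: -4 mm is -0.2.

```bash
python3 -m handwheel '[0, 0, 0, -0.2, 0, 0, 0, 0, 0, 0, -0.2, 0, 0, 0, 0, 0, 0, 0, 0, 0, 0, 0, 0, 0, 0, 0, 0, 0]'
python3 -c "
from rig import r
import time
for i in range(1):print(r.sense()['contact_force'].round(1),r.sense()['wrist_torque'].round(2))"
python3 -m handwheel '[0, 0, 0, -0.2, 0, 0, 0, 0, 0, 0, -0.2, 0, 0, 0, 0, 0, 0, 0, 0, 0, 0, 0, 0, 0, 0, 0, 0, 0]'
python3 rel.py 8 | head -1;python3 prof.py 8 | grep -E 'shaft (70|85|100|115)|tube (-30|-14|-8|0)'
```

```text
clock: 9.27
eef_pos: [590.4, 229.9, 205.4]
tcp_rot: [-2.441, -0.7, -0.181]
contact_force: [-0.6, 0.9, -1.4]
opening: 0.16
grasp_force: 78.5
[-0.6  0.9 -1.4] [-0.31  0.45  0.03]
clock: 9.6
eef_pos: [584.3, 231.0, 200.2]
tcp_rot: [-2.441, -0.7, -0.181]
contact_force: [0.3, 1.1, -1.4]
opening: 0.159
grasp_force: 78.5
[584.3 231.  200.2] [ 0.3  1.1 -1.4] el 0.7
scene shaft 70 [473.2 239.3] [-0.32  0.95]   91  84  78  71  66  60  55  52  50  46  48  52  58  65  72  81  90
scene shaft 85 [474.9 239.9] [-0.32  0.95]  132 130 128 123 118 111 104 101  98  95  93  94  99 104 111 116 117
scene shaft 100 [476.7 240.4] [-0.32  0.95]  156 151 143 137 133 130 128 126 123 121 121 121 119 116 113 108 106
scene shaft 115 [478.3 241. ] [-0.32  0.95]  145 142 138 133 127 123 119 115 111 110 108 104 100  93  87  84  84
scene tube -30 [482.8 244.3] [ 0.3  -0.95]  162 129  86  92 116 127 131 128 126 125 128 132 135 138 131 105  84  91 102
scene tube -14 [481.1 243.7] [ 0.3  -0.95]  131 105  96 111 127 129 119 104  95  94 103 112 124 133 135 117  90 101 111
scene tube -8 [480.4 243.5] [ 0.3  -0.95]  116  95
[... 397 characters left out ...]
143 143 143
side shaft 100 [261.  112.5] [-0.67 -0.74]  140 139 140 135 125 111 105 108 122 136 141 141 141 141 142 142 143
side shaft 115 [257.9 115.3] [-0.67 -0.74]   86  86  93  99 105 114 122 126 134 138 142 147 148 151 156 153 150
side tube -30 [253.1 119.5] [0.67 0.74]  138 140 140 139 142 150 154 147 141 130 113  98  86  83 107 138 141 141 141
side tube -14 [256.4 116.6] [0.67 0.74]  140 141 143 139 139 150 153 146 141 128 113  99  88  81 113 138 141 141 141
side tube -8 [257.6 115.5] [0.67 0.74]  139 140 140 140 142 150 154 148 140 131 116  99  90  87 119 139 140 142 142
side tube 0 [259.2 114. ] [0.67 0.74]  139 139 141 141 138 134 132 123 128 119 103 106 105 116 119 138 142 142 143
```

Forces stay within about 1 N with the tip about 25 mm in. Continuing.

To row units: -4 mm is -0.2, 0.5 mm is 0.025.

```bash
python3 -m handwheel '[0, 0, 0, -0.2, 0, 0.025, 0, 0, 0, 0, -0.25, 0, 0, 0, 0, 0, 0, 0, 0, 0, 0, 0, 0, 0, 0, 0, 0, 0]'|grep -E 'eef|contact'
python3 -m handwheel '[0, 0, 0, -0.25, 0, 0, 0, 0, 0, 0, -0.25, 0, 0, 0, 0, 0, 0, 0, 0, 0, 0, 0, 0, 0, 0, 0, 0, 0]'|grep -E 'eef|contact'
python3 corr.py -.183 56 506 254.2 124.6
```

```text
eef_pos: [577.7, 232.5, 194.0]
contact_force: [0.3, 0.2, -0.8]
eef_pos: [570.2, 233.9, 187.6]
contact_force: [0.4, 0.1, -1.6]
q [ 0.15  0.33  2.28  2.14  0.56 -0.37] el 0.7 psi -0.181 F [ 0.4  0.1 -1.6]
rot tool [-0.    -0.001  0.003]
shift tool (after rot) [-35.7  -3.    6.4] pos [570.2 233.9 187.6]
```

```bash
python3 -m handwheel '[0, 0, 0, -0.25, 0, 0, 0, 0, 0, 0, -0.25, 0, 0, 0, 0, 0, 0, 0, 0, 0, 0, 0, 0, 0, 0, 0, 0, 0]'|grep -E 'eef|contact'
python3 -m handwheel '[0, 0, 0, -0.25, 0, 0, 0, 0, 0, 0, -0.25, 0, 0, 0, 0, 0, 0, 0, 0, 0, 0, 0, 0, 0, 0, 0, 0, 0]'|grep -E 'eef|contact'
python3 -m handwheel '[0, 0, 0, -0.2, 0, 0, 0, 0, 0, 0, -0.2, 0, 0, 0, 0, 0, 0, 0, 0, 0, 0, 0, 0, 0, 0, 0, 0, 0]'|grep -E 'eef|contact'
```

```text
eef_pos: [562.7, 235.3, 181.2]
contact_force: [-0.4, -0.1, -1.2]
eef_pos: [555.2, 236.6, 174.7]
contact_force: [-0.1, 0.5, -1.7]
eef_pos: [549.3, 237.7, 169.7]
contact_force: [0.2, 0.6, -1.4]
```

```bash
for i in 1; do python3 -m handwheel '[0, 0, 0, -0.1, 0, 0, 0, 0, 0, 0, -0.075, 0, 0, 0, 0, 0, 0, 0, 0, 0, 0, 0, 0, 0, 0, 0, 0, 0]'|grep -E 'eef|contact'
python3 -m handwheel '[0, 0, 0, -0.075, 0, 0, 0, 0, 0, 0, 0, 0, 0, 0, 0, 0, 0, 0, 0, 0, 0]'|grep -E 'eef|contact'
python3 -m handwheel '[0, 0, 0, -0.075, 0, 0, 0, 0, 0, 0, 0, 0, 0, 0, 0, 0, 0, 0, 0, 0, 0]'|grep -E 'eef|contact'; done
python3 rel.py 9|head -1;python3 prof.py 9 | grep -E 'side (shaft (70|85)|tube)'
```

```text
eef_pos: [547.0, 238.2, 167.7]
contact_force: [-0.4, 0.6, -1.6]
eef_pos: [545.9, 238.4, 166.8]
contact_force: [0.1, 1.3, -2.3]
eef_pos: [545.1, 238.6, 166.0]
contact_force: [1.6, -0.0, 0.0]
[545.1 238.6 166. ] [ 1.6 -0.   0. ] el 0.701
side shaft 70 [256.3 116.8] [-0.67 -0.74]   80  81  83  88  92  95  97 100 102 104 103 102 103 115 134 151 151
side shaft 85 [253.3 119.5] [-0.67 -0.74]   84  82  85  88  90  93  97 100 103 107 119 133 145 149 152 152 150
side tube -60 [247.1 124.9] [0.67 0.74]  142 140 141 171 189 158 153 147 133 116 103  94  85  81 166 180 128 113 111
side tube -30 [253.1 119.5] [0.67 0.74]  137 139 140 139 141 150 152 146 123 104  98  91  86  84 109 140 142 141 142
side tube -20 [255.1 117.7] [0.67 0.74]  135 137 140 140 140 150 141 109 103 102  99  93  83  85 116 142 143 141 139
side tube -14 [256.4 116.6] [0.67 0.74]   12  66 104 137 140 150 137 102 103 102  98  93  85  81 114 139 139 140 141
side tube -8 [257.6 115.5] [0.67 0.74]   15  15  36  76 124 145 128 103 101 100  96  93  87  86 120 141 141 140 142
side tube -4 [258.4 114.8] [0.67 0.74]   17  15  19  35  80 131 122  99  99  98  94  89  84  78 113 140 142 141 141
side tube 0 [259.2 114. ] [0.67 0.74]   25  22  19  17  37  92 107  93  89  91  88  83  82  99 118 138 143 142 141
side tube 4 [260.  113.3] [0.67 0.74]   24  19  12  14  16  48 106  78  67  61  60  68  75 109 136 142 142 141 142
```

Axial force rose about 2.5 N, so the collar has just touched. Pressing 2.5 mm more in small steps to confirm it is seated.

```bash
python3 -m handwheel '[0, 0, 0, -0.05, 0, 0, 0, 0, 0, 0, 0, 0, 0, 0, 0, 0, 0, 0, 0, 0, 0, 0, 0, 0, 0, 0, 0, 0]'|grep -E 'eef|contact'
python3 -m handwheel '[0, 0, 0, -0.075, 0, 0, 0, 0, 0, 0, 0, 0, 0, 0, 0, 0, 0, 0, 0, 0, 0, 0, 0, 0, 0, 0, 0, 0]'|grep -E 'eef|contact'
python3 rel.py 10|head -1; python3 - <<'E'
import cv2,numpy as np
a=cv2.imread("pics/scene10.png")[228:258,460:500];b=cv2.imread("pics/side10.png")[98:128,241:281]
cv2.imwrite("pics/c10.png",np.hstack([cv2.resize(i,(400,300),interpolation=cv2.INTER_CUBIC) for i in(a,b)]))
# band shift between side0 and side10 along the axis
e=np.array([-.74,.67]);e/=np.linalg.norm(e)
from scipy.ndimage import map_coordinates as mc
for k in("0","9","10"):
    g=cv2.cvtColor(cv2.imread(f"pics/side{k}.png"),6).astype(float);l=np.arange(0,14,.5)
    P=[np.mean([mc(g,[[114.3+.67*x+.74*w],[259.5-.74*x+.67*w]],order=1)[0] for w in(2.5,3.2,3.9)]) for x in l];print(k,''.join('%4d'%v for v in P))
E
```

```text
eef_pos: [544.2, 238.7, 165.3]
contact_force: [2.0, -0.0, 0.4]
eef_pos: [543.0, 238.9, 164.3]
contact_force: [2.8, -1.1, 0.7]
[543.  238.9 164.3] [ 2.8 -1.1  0.7] el 0.701
0  128 120 105  94  90  88  87  87  86  86  88  88  88  87  87  87  86  86  85  82  80  78  70  56  41  26  26  43
9   92  87  83  83  87  87  86  86  84  84  85  85  86  85  85  85  85  85  83  81  80  78  70  57  42  29  26  36
10  101  94  88  85  87  86  86  86  85  86  87  86  86  86  85  86  86  85  85  83  83  81  77  76  71  58  41  30
```

View pics/c10.png

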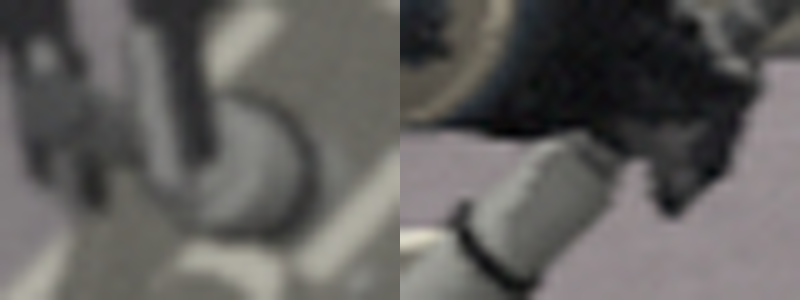

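The crop shows the collar on the mouth, and the tube's black band has moved about 0.85 px (3 mm) down the axis. Net axial force is about 3.5 N, so the rod is seated gently. Now drawing it straight out.

```bash
python3 -m handwheel '[0, 0, 0, 0.2, 0, 0, 0, 0, 0, 0, 0.3, 0, 0, 0, 0, 0, 0, 0.4, 0, 0, 0, 0, 0, 0, 0.4, 0, 0, 0, 0, 0, 0, 0.4, 0, 0, 0]'|grep -E 'eef|contact|rot'
python3 -m handwheel '[0, 0, 0, 0.4, 0, 0, 0, 0, 0, 0, 0.4, 0, 0, 0, 0, 0, 0, 0.4, 0, 0, 0, 0, 0, 0, 0.4, 0, 0, 0, 0, 0, 0, 0.4, 0, 0, 0]'|grep -E 'eef|contact|rot'
python3 -m handwheel '[0, 0, 0, 0.4, 0, 0, 0, 0, 0, 0, 0.4, 0, 0, 0, 0, 0, 0, 0.5, 0, 0, 0, 0, 0, 0, 0.5, 0, 0, 0, 0, 0, 0, 0.5, 0, 0, 0]'|grep -E 'eef|contact|rot'
python3 -m handwheel '[0, 0, 0, 0.75, 0, 0, 0, 0, 0, 0, 1, 0, 0, 0, 0, 0, 0, 0, 0, 0, 0, 0, 0, 0, 0, 0, 0, 0]'
python3 corr.py -.183 171 506 254.2 124.6
```

```text
eef_pos: [568.5, 234.1, 186.2]
tcp_rot: [-2.442, -0.7, -0.18]
contact_force: [-0.6, 0.9, -1.0]
eef_pos: [598.6, 228.4, 212.0]
tcp_rot: [-2.442, -0.701, -0.18]
contact_force: [-0.5, 0.6, -0.6]
eef_pos: [633.3, 222.0, 241.7]
tcp_rot: [-2.442, -0.701, -0.18]
contact_force: [-0.7, 0.1, -2.3]
clock: 14.65
eef_pos: [659.8, 217.2, 264.7]
tcp_rot: [-2.441, -0.703, -0.181]
contact_force: [-0.7, -0.9, -1.6]
opening: 0.161
grasp_force: 78.5
q [0.09 0.28 2.07 1.65 0.51 0.15] el 0.703 psi -0.181 F [-0.7 -0.9 -1.6]
rot tool [-0.    -0.003  0.004]
shift tool (after rot) [-40.1  -2.8   6.7] pos [659.8 217.2 264.7]
```

Out and clear (the tip is about 70 mm beyond the mouth). Levelling the rod.

To row units: -0.0768 rad is -0.768.

```bash
python3 -m handwheel '[0, -0.768, 0.647, 0, 0, 0, 0, 0, -0.768, 0.647, 0, 0, 0, 0, 0, -0.768, 0.647, 0, 0, 0, 0, 0, -0.768, 0.647, 0, 0, 0, 0, 0, -0.768, 0.647, 0, 0, 0, 0]'|grep -E 'eef|contact|rot'
python3 -m handwheel '[0, -0.768, 0.647, 0, 0, 0, 0, 0, -0.768, 0.647, 0, 0, 0, 0, -1, 0, 0, 0, 0, 0, 0, -1, 0, 0, 0, 0, 0, 0, -1, 0, 0, 0, 0, 0, 0]'|grep -E 'eef|contact|rot'
python3 -m handwheel '[-1, 0, 0, 0, 0, 0, 0, -1, 0, 0, 0, 0, 0, 0, -1, 0, 0, 0, 0, 0, 0, -1, 0, 0, 0, 0, 0, 0, 0, 0, 0, 0, 0, 0, 0]'|grep -E 'eef|contact|rot'
python3 - <<'E'
from h import *
s=r.sense();m=Ro.from_euler('xyz',s["tcp_rot"]).as_matrix();x=m[:,0]
print(s["qpos"].round(2),s["tcp_rot"]);tip=s["eef_pos"]-136*x+4.5*m[:,2];print("tip",tip,"shift",(m.T@(np.array([492.5,-259.5,108])-tip)).round(1))
E
```

```text
eef_pos: [657.8, 219.9, 264.0]
tcp_rot: [-2.435, -0.274, -0.177]
contact_force: [-0.7, 1.7, -1.7]
eef_pos: [659.0, 219.2, 264.0]
tcp_rot: [-2.737, -0.079, -0.177]
contact_force: [-0.4, -0.1, -1.1]
eef_pos: [658.5, 222.7, 264.2]
tcp_rot: [-3.137, -0.078, -0.172]
contact_force: [-1.0, 0.5, -1.1]
[ 0.34  0.42  1.51 -0.04  1.14  2.1 ] [-3.13712026 -0.07822367 -0.17168657]
tip [525.23846401 245.79939954 249.04162754] shift [ 42.9 504.1 142.6]
```

The rows are not in the units I measure in: shifts go in units of 20 mm and turns go in units of 0.1 rad. I convert before sending: 36 mm is 1.8, 30 mm is 1.5, -0.078 rad is -0.78.

```bash
python3 -m handwheel '[0, -0.78, 0, 0, 0, 0, 0, 0, 0, 0, 0.15, 0.75, 0, 0, 0, 0, 0, 0.15, 1.5, 0, 0, 0, 0, 0, 0.15, 1.8, 0, 0, 0, 0, 0, 0.15, 1.8, 0, 0]'|grep -E 'eef|contact|rot'
python3 -m handwheel '[0, 0, 0, 0.15, 1.8, 0, 0, 0, 0, 0, 0.15, 1.8, 0, 0, 0, 0, 0, 0.15, 1.8, 0, 0, 0, 0, 0, 0.15, 1.8, 0, 0, 0, 0, 0, 0.15, 1.8, 0, 0]'|grep -E 'eef|contact|rot'
python3 -m handwheel '[0, 0, 0, 0.15, 1.8, 0, 0, 0, 0, 0, 0.15, 1.8, 0, 0, 0, 0, 0, 0.15, 1.8, 0, 0, 0, 0, 0, 0, 1.8, 0, 0, 0, 0, 0, 0, 1.5, 0, 0]'|grep -E 'eef|contact|rot'
python3 -m handwheel '[0, 0, 0, 0, 0.9, 0.75, 0, 0, 0, 0, 0, 0, 1.25, 0, 0, 0, 0, 0, 0, 1.25, 0, 0, 0, 0, 0, 0, 0, 0, 0, 0, 0, 0, 0, 0, 0]'|grep -E 'eef|contact|rot|clock|open|grasp'
cat > fin.py <<'E'
from h import *
s=r.sense();m=Ro.from_euler('xyz',s["tcp_rot"]).as_matrix();x=m[:,0]
print(s["clock"],s["qpos"].round(2),s["tcp_rot"],np.abs(s["qvel"]).max());tip=s["eef_pos"]-136*x+4.5*m[:,2];print("tip",tip,"shift",(m.T@(np.array([492.5,-259.5,108])-tip)).round(1))
E
python3 fin.py
```

```text
eef_pos: [649.7, 101.0, 262.9]
tcp_rot: [-3.131, -0.001, -0.174]
contact_force: [0.2, -0.3, -1.7]
eef_pos: [632.7, -79.5, 261.8]
tcp_rot: [-3.13, -0.002, -0.175]
contact_force: [1.8, -0.5, -1.1]
eef_pos: [610.8, -252.8, 260.2]
tcp_rot: [-3.131, -0.003, -0.176]
contact_force: [0.9, 0.4, -1.0]
clock: 17.57
eef_pos: [608.0, -267.2, 194.5]
tcp_rot: [-3.131, 0.001, -0.176]
contact_force: [-0.3, -0.3, -1.2]
opening: 0.154
grasp_force: 78.6
17.5667 [-0.42  0.47  1.59  0.01  1.08  1.32] [-3.13061531e+00  6.69791159e-04 -1.76026288e-01] 0.05432006035367517
tip [ 474.12946978 -243.35116768  190.06177301] shift [21.  13.6 81.9]
```

```bash
python3 -m handwheel '[0, 0, 0, 0.4, 0.25, 1.4, 0, 0, 0, 0, 0.4, 0.25, 1.4, 0, 0, 0, 0, 0.25, 0.18, 1, 0, 0, 0, 0, 0, 0, 0.3, 0, 0, 0, 0, 0, 0, 0, 0]'|grep -E 'eef|contact|rot'
python3 -m handwheel '[0, 0, 0, 0, 0, 0, 0, 0, 0, 0, 0, 0, 0, 0, 0, 0, 0, 0, 0, 0, 0, 0, 0, 0, 0, 0, 0, 0, 0, 0, 0, 0, 0, 0, 0]'|grep -E 'eef|contact|rot|clock|open|grasp'
python3 fin.py; python3 - <<'E'
from h import *
s=r.sense();m=Ro.from_euler('xyz',s["tcp_rot"]).as_matrix();o=s["eef_pos"]+4.5*m[:,2];T=o-136*m[:,0]
for n in("scene","side"):
    im=cams.grab_frame(n);cv2.imwrite(f"pics/{n}11.png",im[:,:,::-1]);c=cam(n)
    D=np.abs(im.astype(int).mean(2)-cv2.imread(f"pics/{n}0.png").astype(int).mean(2))
    p=proj(c,T);q=proj(c,o-60*m[:,0]);h=proj(c,o+60*m[:,0]);print(n,"pred tip",p.round(1),"collar",q.round(1),"end",h.round(1))
    x,y=int(p[0]),int(p[1]);print("     "+''.join('%4d'%u for u in range(x-8,x+18)))
    for v in range(y-8,y+9):print(v,''.join('%4d'%d for d in D[v,x-8:x+18]))
E
```

```text
eef_pos: [628.2, -283.3, 113.6]
tcp_rot: [-3.132, -0.001, -0.175]
contact_force: [-0.3, 0.6, -0.8]
clock: 18.4
eef_pos: [629.2, -283.6, 115.1]
tcp_rot: [-3.133, -0.004, -0.175]
contact_force: [-0.5, 0.2, -0.5]
opening: 0.152
grasp_force: 78.6
18.4 [-0.43  0.59  1.59  0.01  0.96  1.31] [-3.13313998 -0.00366602 -0.17517317] 0.007130525237714529
tip [ 495.25593233 -259.9006772   110.11451363] shift [-2.8  0.1  2.1]
scene pred tip [307.1 169.8] collar [287.2 180.7] end [253.  199.5]
      299 300 301 302 303 304 305 306 307 308 309 310 311 312 313 314 315 316 317 318 319 320 321 322 323 324
161    0   0   0   0   1   0   0   1   0   0   0   1   1   1   0   2   0   1   1   0   0   1   0   0   0   1
162    0   0   0   0   1   0   0   1   1   0   1   1   0   0   1   0   0   1   1   1   1   0   1   0   2   0
163    1   0   0   1   0   0   2   1   2   0   0   0   0   0   0   1   1   1   0   1   0   1   1   0   0   0
164    1   0   0   0   0   1   0   1   0   0   0   0   0   1   0   0   1   1   0   0   0   0   2   1   0   1
165    1   0   0   0   1   0   0   1   1   0   0   0   0   0   0   0  
[... 2676 characters left out ...]
 2   4   2   0   2   0   1   2   1   0   1   1
229    1   0   2   1   2   0   1   0   2   0   1   0   2   0   1   1   3   0   1   1   3   0   1   1   0   1
230    0   1   1   0   2   2   2   4   0   1   1   2   0   0   1   2   0   2   1   2   0   0   2   0   0   1
231    2   1   4   0   0   1   0   2   2   1   0   0   1   2   2   2   2   0   1   1   0   0   1   0   2   0
232    1   3   1   0   0   0   0   1   1   1   1   2   0   0   1   0   2   0   1   2   0   0   0   0   3   1
233    3   1   0   0   1   0   0   0   2   0   3   1   1   2   0   0   0   1   0   0   1   0   2   1   1   2
234    2   1   2   1   2   2   1   0   0   1   1   0   2   4   1   0   1   1   0   3   1   1   0   2   1   0
```

Seen tip (side (307,226), scene (308.5,170.7)) agrees with the prediction to about 1 px and the rod is level. A last small trim, settle, and hand in.

To row units: -2.8 mm is -0.14, 2 mm is 0.1.

```bash
python3 -m handwheel '[0, 0, 0, -0.14, 0, 0.1, 0, 0, 0, 0, 0, 0, 0, 0, 0, 0, 0, 0, 0, 0, 0, 0, 0, 0, 0, 0, 0, 0, 0, 0, 0, 0, 0, 0, 0]' >/dev/null
python3 -m handwheel '[0, 0, 0, 0, 0, 0, 0, 0, 0, 0, 0, 0, 0, 0, 0, 0, 0, 0, 0, 0, 0, 0, 0, 0, 0, 0, 0, 0, 0, 0, 0, 0, 0, 0, 0]'|grep -E 'grasp|open'
python3 fin.py; python3 -c "
from rig import r
print(r.sign_off())"
```

```text
opening: 0.158
grasp_force: 78.6
19.3333 [-0.43  0.59  1.59  0.01  0.96  1.31] [-3.13282435e+00 -2.25534657e-03 -1.75355280e-01] 0.0013815796221964703
tip [ 492.14128338 -259.32082619  107.20344136] shift [ 0.4  0.1 -0.8]
the job is handed in; nothing more can be done
None
```

Job handed in at 19.3 s: the rod was seated in the tube at about 3.5 N, drawn right out, and is held still and level with its tip about 99 mm above the middle of the leftmost tile.

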